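# Feel for the hidden notch of a deed box lock and open the cover

## Robot

A 6-joint arm with a two-finger parallel gripper is mounted at the origin on the work surface. World frame = base frame: x ahead of the robot, y to its left, z up, the work surface at z = 0. Lengths are in mm, angles in rad, forces in N, time in s.
With the tool pointing down it reaches from about 300 to 775 mm from the base axis. Payload 14.6 kg.
Tool frame: the origin (TCP) lies between the finger pads; the fingertips stand 19 mm ahead of it and the grasp point (between the pads) is the TCP; x points along the fingers, y is the direction in which the jaws open and shut, and the axes are right-handed (so a half turn about x gives the same grasp; the last joint's range is limited). The gripper opens to 94 mm and grips with 3 to 60 N. Pads are 16 mm wide; open, the fingers measure 119 mm over their backs; the gripper's body (75 mm by 177 mm) begins 78 mm behind the grasp point.
Start: joints at [1.105, 0.3, 1.521, -0, 1.321, -0.067], TCP at [213.569, 506.831, 224.446] pointing down, gripper open.
Joint ranges: [-3.03, 3.03], [-0.79, 2.21], [0.23, 2.52], [-1.04, 4.18], [0, 3.07], [-2.55, 2.55]. Speed limits (rad/s): [2.22, 2.22, 2.57, 3.14, 3.14, 3.14].

## Interface

Orientations are given as [roll, pitch, yaw] about the fixed x, y, z axes, in that order (R = Rz(yaw) Ry(pitch) Rx(roll)).
In Python, from cell import manip gives the robot as it stands.
- The arm moves only by the tool jog_arm, never from a script. Its argument "series" is one flat list of numbers, 7 for each row, row after row: the turn, a rotation vector about the world's x, y, z in rad, then the shift along the world's x, y, z in m, then the opening, from -1 (shut) to 1 (fully open). A call has 1 to 20 rows; each row is the pose to reach, as a shift and turn from the pose commanded when the call began; what a row does not reach only later rows make up. A row lasts 1/8 s, in which the tool goes at most 62.5 mm and 10.7 degrees, less where a joint would pass 70% of its speed; a pose out of reach is approached as far as the arm can. A call with a gripper value outside its range is refused whole. The fingers move at their own pace and stop on an object; "squeeze" is the grip in N (left out, the last holds). Time passes only in rows, so rows that repeat a pose let the fingers close. It gives the time, the measured TCP pose, the force and the opening at its end, in the units of the state.
- manip.read_state(): the state, without advancing time (a new reading comes with each control period).
- manip.camera(name): name is "scene" or "side" or "wrist"; returns a dict with "color" (400x640x3 uint8, blue, green, red), "range_z" (400x640 float32, mm along the optical axis (not along the pixel's ray), 0 where there is no reading), "fx", "fy", "cx", "cy" (pixels), "D" ([k1, k2, p1, p2, k3] as OpenCV has them; the pictures are not rectified), "pose" (4x4, takes a point from camera to world coordinates); the wrist camera has in their place "mount" (4x4, takes a point from camera to tool coordinates, whose origin is the TCP and whose axes are the tool frame's). Camera axes: x right, y down, z forward; pixel columns grow to the right and rows downward; lengths in mm; the calibration is good to about 2 mm. A picture is of the moment at which its call begins: read the wrist's pose just before it.
- manip.sign_off(): hands the job in, once; it reports no verdict.
The state is a dict: "clock": time; "joints": joint angles; "qd": joint speeds; "effort": joint torques, N m; "eef_pos": TCP position; "eef_rot": TCP orientation; "wrist_force": force on the tool from outside, world axes, zero at the start; "moment": the same for the moment, N m; "finger_gap": finger opening in mm.
Only numpy, scipy, OpenCV 4.12 (cv2) and the standard library are available. Lean on these libraries where they do the work, as an engineer would, in place of code of your own. Each camera call takes 0.05 s, during which the arm holds its last target.

## Task

Open the grey steel deed box: turn the black knob of its lock slowly clockwise until you feel the turning resistance drop into the hidden notch, and leave the knob there, which draws the bolt. Then slide the steel cover fully open by its pull bar, away from the knob; never force the cover while the bolt still holds it, and leave the things around the box where they are.

Things in the scene. Friction and masses are not known exactly. Their poses are not given: they have to be found in the camera images.
- deed_box: Grey steel box, 280 (x) x 300 (y) x 104 mm high, fixed to the table, varying place and yaw. Origin: centre of its underside; x points from the knob towards the cover (away from the robot at yaw 0). Level top at 104 mm: a fixed front deck (box x -140 to -40 mm) carries the lock; the sliding cover fills the rest (to +140 mm).
- lock: Steel rosette, 32 mm radius, 6 mm high, on the deck. Origin: centre of its underside, at box (-90, 0, 104) mm, on the knob's axis; axes as the box. Hidden inside: a cam with one notch and a spring bolt that holds the cover. The bolt is drawn only while the knob stands within 0.05 rad of the notch's centre. It drops with a lag: turn at 0.2 rad/s or less.
- knob (a joint): Knob angle, rad, clockwise from above; starts at 0 to 0.25, stops at -0.05 and 1.6; 0 = bar along box x, stays where left. Turning, it resists evenly with 0.28 N m (partly eased at rest). Notch (centre unseen, 0.6 to 1.35): over the 0.2 rad before its centre resistance falls below 0.12 N m; from the centre on it is about 0.5 N m; 0.25 rad on it is even again, the bolt out. The same turning back.
- knob_grip (a point): Where to grip: on the knob's axis, 140 mm above the table. The knob is a black upright bar, 46 mm long (this point's x), 12 mm thick (its y), top 12 mm above this point, foot 24 mm below, on a disc of 20 mm radius. Turns with the knob.
- cover: Flat steel sliding cover, 180 (x) x 300 (y) x 4 mm, 0.6 kg. Origin: centre of its underside; shut, at box (50, 0, 100) mm; fully open, at box (140, 0, 100) mm: it slides 90 mm along the box's +x and cannot lift. Free, it slides with about 2 N; held by the bolt, it gives 1.5 mm and stops hard.
- cover_pull (a point): Middle of the top edge of the cover's pull bar: an upright dark bar 70 mm long (y), 10 mm thick (x), 30 mm high, standing on the cover. Its middle is 75 mm beyond the knob's axis when shut; its top is 134 mm above the table. Push it from the knob's side, or grip it.
- paperweight: Bystander: small brass paperweight, 38 mm across, 26 mm high, loose on the front deck near the right corner; origin under its centre.
- desk_seal: Bystander: wooden hand seal, 40 mm across, 75 mm high, on the table left of the box; origin under its centre.
- dust_brush: Bystander: dusting brush, 180 mm long, lying right of the box; origin under its middle.
- folio_a: Bystander: thick tan bound volume, 170 x 240 x 55 mm, lying to the far left; origin under its centre.
- folio_b: Bystander: dark bound volume, 150 x 210 x 45 mm, lying to the far right; origin under its centre.
- pencil_cup: Bystander: dark steel cup, 76 mm across, 95 mm high; origin under its centre.
- magnifier: Bystander: brass-rimmed magnifier, 80 mm across with a 100 mm handle, lying on the table; origin under the lens.

How it is judged:
By the outcome, as a careful person would: the job done as asked, in the order asked, and still so for the second after the job is handed in, with the robot touching nothing.
It also fails if it takes over 72 s, if anything falls off the work surface, if the arm or the gripper's body presses on something with over 40 N, if the wrist force passes 120 N, or if a joint passes its speed limit or range.

## Working session

There is one attempt and no reset: what is moved stays moved. The work goes in short steps, Python scripts to look and compute and a tool call to move; the robot and the scene stay as the last step left them, time stands still between calls to the robot, and variables do not carry over. Pictures are saved under pics/ and viewed, and the job is handed in when it is done.

Besides the shell and the picture viewer there is one more tool, called after "Call:" as a command line: name --argument value ..., lists and objects as JSON in quotes. jog_arm: Moves the arm, as the interface text tells. Its arguments: {"type":"object","properties":{"series":{"type":"array","items":{"type":"number"}},"squeeze":{"type":"number"}},"required":["series"]}

```bash
ls; mkdir -p pics
python3 - <<'E'
from cell import manip
import cv2,numpy as np
s=manip.read_state();print(s)
for n in("scene","side"):
    c=manip.camera(n);cv2.imwrite(f"pics/{n}0.png",c["color"]);np.savez(f"{n}0.npz",**{k:np.array(v) for k,v in c.items()})
    print(n,c["pose"],c["fx"],c["D"])
E
```

```text
pics
{'clock': 0.0, 'joints': array([ 1.10538363e+00,  3.00454101e-01,  1.52157037e+00,  2.12538367e-05,
        1.32066870e+00, -6.65813235e-02]), 'qd': array([-0.00043382, -0.00026527, -0.00058004, -0.0003598 ,  0.00015418,
       -0.00126927]), 'effort': array([ 7.22408895e-04, -5.31803513e+01, -3.52744102e+01,  7.08603440e-02,
        2.43866531e-02, -4.72552301e-05]), 'eef_pos': array([213.47350728, 506.63350528, 223.90016455]), 'eef_rot': array([-1.65608173,  1.56969561, -2.05491838]), 'wrist_force': array([ 0.31412334,  0.38592695, -0.48273842]), 'moment': array([-0.02813397, -0.06307309,  0.02038637]), 'finger_gap': 93.94892013326697}
scene [[ 6.49214285e-01  6.49204552e-01 -3.96300721e-01  1.11582518e+03]
 [ 7.60512471e-01 -5.45908923e-01  3.51573931e-01 -5.45918389e+02]
 [ 1.18992962e-02 -5.29638459e-01 -8.48140030e-01  1.41506344e+03]
 [ 0.00000000e+00  0.00000000e+00  0.00000000e+00  1.00000000e+00]] 492.40166409039983 [-0.03617476  0.          0.          0.          0.        ]
side [[-9.95477816e-01 -4.86934482e-02  8.15650984e-02  4.23917739e+02]
 [-9.40891653e-02  6.23660994e-01 -7.76011723e-01  9.93959429e+02]
 [-1.30822837e-02 -7.80176847e-01 -6.25422210e-01  9.07815227e+02]
 [ 0.00000000e+00  0.00000000e+00  0.00000000e+00  1.00000000e+00]] 364.44787558277704 [-0.07616894  0.          0.          0.          0.        ]
```

View pics/scene0.png

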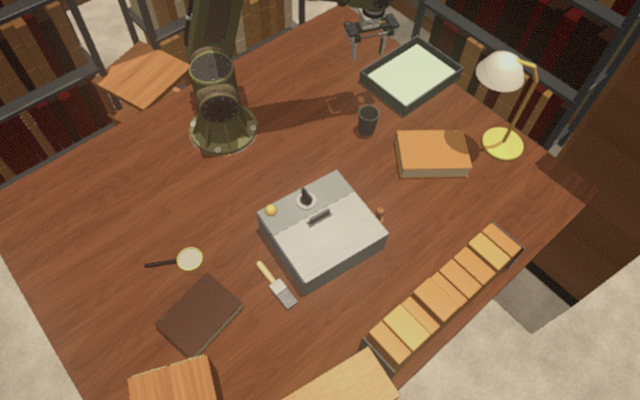

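View pics/side0.png

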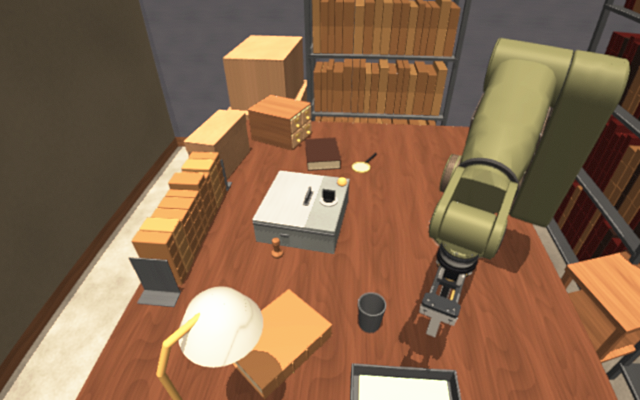

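The scene view shows the box centred near (322,232), the knob at (306,198), the pull bar at (319,216) and the paperweight at (270,210). The side view shows the knob at (328,197) and the bar at (308,196). Next I'll fit the box in the point clouds.

```bash
cat > h.py <<'E'
import numpy as np,cv2
def cloud(c,pose=None):
    z=np.array(c["range_z"],float);h,w=z.shape
    K=np.array([[c["fx"],0,c["cx"]],[0,c["fy"],c["cy"]],[0,0,1]],float)
    v,u=np.mgrid[0:h,0:w]
    p=cv2.undistortPoints(np.stack([u,v],-1).reshape(-1,1,2).astype(float),K,np.array(c["D"],float)).reshape(h,w,2)
    P=np.dstack([p*z[...,None],z])
    T=np.array(c["pose"] if pose is None else pose)
    return P@T[:3,:3].T+T[:3,3], z>0
E
python3 - <<'E'
from h import *
for n in("scene","side"):
    c=np.load(n+"0.npz");W,ok=cloud(c)
    roi=ok&(W[...,0]>330)&(W[...,0]<900)&(abs(W[...,1])<300)
    tab=roi&(abs(W[...,2])<8);print(n,"table z",np.median(W[tab][:,2]))
    m=roi&(abs(W[...,2]-104)<7)
    k,l,st,_=cv2.connectedComponentsWithStats(m.astype(np.uint8));i=1+np.argmax(st[1:,4]);m=l==i
    P=W[m];r=cv2.minAreaRect(P[:,:2].astype(np.float32));print(r,np.median(P[:,2]),len(P))
    print(cv2.boxPoints(r))
    hi=roi&(W[...,2]>116)&(W[...,2]<165)
    k,l,st,ce=cv2.connectedComponentsWithStats(hi.astype(np.uint8),connectivity=8)
    for i in range(1,k):
        Q=W[l==i]
        if len(Q)>3:print(st[i],Q.mean(0),Q[:,2].max(),Q.min(0),Q.max(0), cv2.minAreaRect(Q[:,:2].astype(np.float32)))
E
```

```text
scene table z 1.0006571252077947
((579.27880859375, -25.834182739257812), (304.3758544921875, 284.62969970703125), 82.3365249633789) 105.27162537622507 7215
[[ 417.94012 -157.68451]
 [ 700.02765 -195.64114]
 [ 740.6175   106.01614]
 [ 458.52997  143.97278]]
[300 187  12  18 137] [492.72474533 -18.47837497 136.88246102] 158.58352856426472 [469.07812063 -35.1208696  116.10770544] [513.70942841   3.27844799 158.58352856] ((490.8916015625, -15.365158081054688), (37.005123138427734, 39.31116485595703), 39.14619064331055)
[265 204  12  11  90] [ 453.25274156 -121.96153176  124.58068058] 135.30228769283485 [ 436.51589834 -137.48616123  116.18679397] [ 470.1591526  -104.52178449  135.30228769] ((451.23016357421875, -120.78093719482422), (31.621095657348633, 31.361251831054688), 26.85352325439453)
[309 208  20  15 116] [566.11963924 -26.12428653 130.31296107] 140.9405321149777 [556.09108891 -59.42583723 116.3302908 ] [573.28524489  10.34961992 140.94053211] ((565.0137939453125, -24.560802459716797), (69.81725311279297, 11.245135307312012), 81.96753692626953)
side table z 1.4626481844433101
((
[... 328 characters left out ...]
.9161483   116.15999556] [ 461.26662042 -102.19546946  135.05998252] ((446.4494323730469, -116.22293853759766), (28.430282592773438, 29.8822078704834), 67.07263946533203)
[305 186   7  17  65] [562.15618045 -18.24724232 130.48289292] 139.7964037041943 [554.57674708 -59.39070242 116.452142  ] [569.85824305  13.26987517 139.7964037 ] ((562.385986328125, -23.318710327148438), (73.28855895996094, 9.557564735412598), 81.79064178466797)
[322 189  14  14 148] [488.32689654  -9.09076177 136.64960859] 155.73338642745057 [466.4149764  -22.91194347 116.22727946] [512.40641423   6.6295264  155.73338643] ((491.3597717285156, -6.735546112060547), (27.698198318481445, 46.25394821166992), 71.51917266845703)
```

Run:
```python
from cell import manip
import numpy as np
from scipy.spatial.transform import Rotation as R
s=manip.read_state();Rm=R.from_euler('xyz',s['eef_rot']).as_matrix();print(Rm.round(3))
print(manip.camera("wrist")["mount"].round(3))
```

```text
[[-0.     0.388  0.922]
 [-0.001  0.922 -0.388]
 [-1.    -0.001 -0.   ]]
[[-0.00000e+00 -2.66000e-01  9.64000e-01 -1.60045e+02]
 [ 1.00000e+00 -1.00000e-03  0.00000e+00  7.36000e-01]
 [ 1.00000e-03  9.64000e-01  2.66000e-01 -7.77470e+01]
 [ 0.00000e+00  0.00000e+00  0.00000e+00  1.00000e+00]]
```

Call:
jog_arm --series '[0, 0, 0.137, 0.276, -0.5205, 0.05, 0.2, 0, 0, 0.137, 0.276, -0.5205, 0.05, 0.2, 0, 0, 0.137, 0.276, -0.5205, 0.05, 0.2, 0, 0, 0.137, 0.276, -0.5205, 0.05, 0.2, 0, 0, 0.137, 0.276, -0.5205, 0.05, 0.2, 0, 0, 0.137, 0.276, -0.5205, 0.05, 0.2, 0, 0, 0.137, 0.276, -0.5205, 0.05, 0.2, 0, 0, 0.137, 0.276, -0.5205, 0.05, 0.2, 0, 0, 0.137, 0.276, -0.5205, 0.05, 0.2, 0, 0, 0.137, 0.276, -0.5205, 0.05, 0.2, 0, 0, 0.137, 0.276, -0.5205, 0.05, 0.2, 0, 0, 0.137, 0.276, -0.5205, 0.05, 0.2, 0, 0, 0.137, 0.276, -0.5205, 0.05, 0.2, 0, 0, 0.137, 0.276, -0.5205, 0.05, 0.2]'

```text
clock: 1.9
eef_pos: [489.4, -12.9, 274.6]
eef_rot: [0.257, 1.571, -0.004]
wrist_force: [0.7, -0.7, -0.2]
finger_gap: 56.2
```

```bash
cat > w.py <<'E'
from cell import manip
from h import *
import sys
from scipy.spatial.transform import Rotation as R
s=manip.read_state();c=manip.camera("wrist")
T=np.eye(4);T[:3,:3]=R.from_euler('xyz',s['eef_rot']).as_matrix();T[:3,3]=s['eef_pos']
W,ok=cloud(c,T@np.array(c["mount"]))
print(s['clock'],s['eef_pos'].round(1),s['joints'].round(2),s['finger_gap'],"yaw_y",np.arctan2(T[1,1],T[0,1]))
cv2.imwrite(sys.argv[1],c["color"])
print("box z",np.median(W[ok&(abs(W[...,2]-104)<6)][:,2]))
hi=ok&(W[...,2]>114)&(W[...,2]<165)
k,l,st,ce=cv2.connectedComponentsWithStats(hi.astype(np.uint8),connectivity=8)
for i in range(1,k):
    Q=W[l==i]
    if len(Q)>30:print(st[i],Q.min(0).round(1),Q.max(0).round(1)); t=Q[Q[:,2]>Q[:,2].max()-5]; print(' top',len(t),t.mean(0).round(1),cv2.minAreaRect(t[:,:2].astype(np.float32)));print(' all',cv2.minAreaRect(Q[:,:2].astype(np.float32)))
E
python3 w.py pics/w1.png
```

```text
1.9 [489.4 -12.9 274.6] [-0.1   0.13  1.61  0.    1.4  -1.41] 56.152501081816325 yaw_y 1.3102103685719095
box z 103.82689175530328
[197 160  36  35 937] [ 431.2 -136.5  114. ] [ 467.9 -100.9  130.6]
 top 341 [ 449.4 -119.   127.3] ((449.9084167480469, -119.47048950195312), (22.806476593017578, 22.279693603515625), 26.715364456176758)
 all ((449.5084228515625, -118.67562866210938), (36.47123336791992, 34.43974304199219), 17.43720054626465)
[ 305  169   38   54 1274] [468.8 -32.2 114.1] [514.6   6.8 153.7]
 top 573 [491.1 -12.6 151.4] ((492.1587829589844, -12.802093505859375), (11.91901683807373, 46.0603141784668), 80.3686752319336)
 all ((491.67742919921875, -12.814437866210938), (38.988494873046875, 39.08796691894531), 31.786287307739258)
[300 248  66  22 995] [556.7 -57.4 114. ] [574.4  12.1 136.1]
 top 549 [565.7 -22.3 133.4] ((565.9830932617188, -22.60495376586914), (69.20044708251953, 10.39074993133545), 82.20048522949219)
 all ((565.9352416992188, -22.810989379882812), (69.82244873046875, 10.420722961425781), 82.2892074584961)
```

View pics/w1.png

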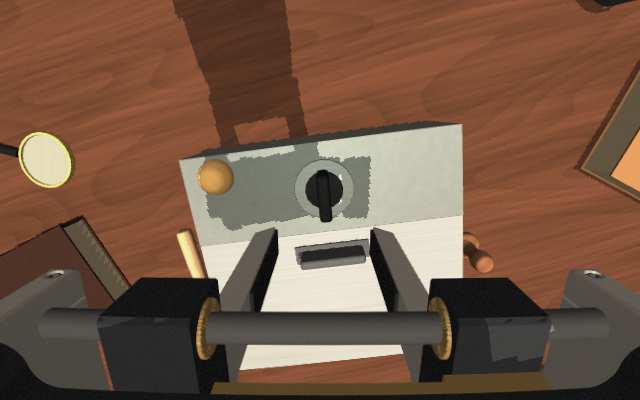

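The wrist view shows the knob bar at (324,193), nearly along the box's x axis, the pull bar at (332,256) and the paperweight at (215,177). The knob stands at about 0.03 rad, with its axis near (491,-13). I'll descend part way and measure again.

Call:
jog_arm --series '[0, 0, 0.093, 0.0016, -0.0003, -0.045, 0.1, 0, 0, 0.093, 0.0016, -0.0003, -0.08, 0.1, 0, 0, 0.093, 0.0016, -0.0003, -0.08, 0.1, 0, 0, 0.093, 0.0016, -0.0003, -0.08, 0.1]'

```text
clock: 2.45
eef_pos: [491.7, -13.9, 196.0]
eef_rot: [0.05, 1.569, -0.119]
wrist_force: [0.2, 0.5, 0.4]
finger_gap: 51.5
```

```bash
python3 w.py pics/w2.png
```

```text
2.45 [491.7 -13.9 196. ] [-0.1   0.2   1.72 -0.    1.22 -1.5 ] 51.49144637851003 yaw_y 1.4021239612601442
box z 103.85137365316577
[ 159  159   47   45 1592] [ 431.5 -135.8  114. ] [ 467.8 -101.1  130.8]
 top 559 [ 449.3 -119.3  127.4] ((449.44744873046875, -119.76775360107422), (21.81659507751465, 21.942018508911133), 12.101543426513672)
 all ((449.1828308105469, -118.83027648925781), (34.723297119140625, 34.82052993774414), 63.530025482177734)
[ 300  185   49   72 2203] [468.9 -32.1 114. ] [514.4   6.8 153.3]
 top 1032 [490.9 -12.6 151.3] ((491.8519592285156, -12.890803337097168), (11.471571922302246, 45.95100402832031), 80.47515106201172)
 all ((492.0809326171875, -12.614990234375), (39.166873931884766, 39.32699203491211), 37.93499755859375)
[ 285  286   86   25 1775] [556.3 -57.5 114. ] [575.   12.3 135.2]
 top 909 [565.2 -22.3 133.1] ((566.23193359375, -22.59332275390625), (70.18587493896484, 11.381163597106934), 81.95291900634766)
 all ((566.21728515625, -22.69695281982422), (70.39519500732422, 11.381163597106934), 81.95291900634766)
```

View pics/w2.png

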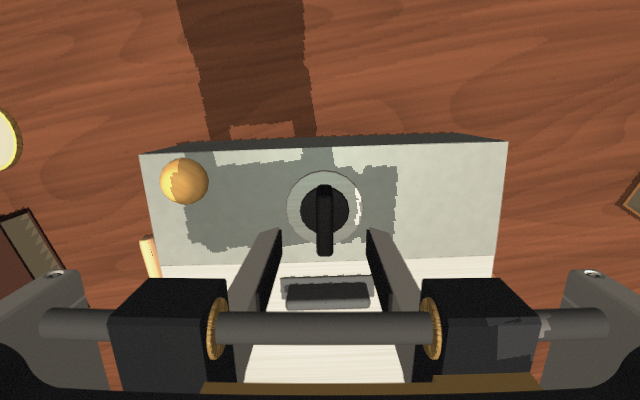

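The bar, at (325,218), sits upright between the fingers. I'll descend and grip softly, then read the forces.

Call:
jog_arm --series '[0, 0, 0, 0, 0.0003, -0.03, 0.1, 0, 0, 0, 0, 0.0003, -0.055, 0.1, 0, 0, 0, 0, 0.0003, -0.055, -0.2, 0, 0, 0, 0, 0.0003, -0.055, -0.8, 0, 0, 0, 0, 0.0003, -0.055, -1, 0, 0, 0, 0, 0.0003, -0.055, -1, 0, 0, 0, 0, 0.0003, -0.055, -1, 0, 0, 0, 0, 0.0003, -0.055, -1]' --squeeze 8

```text
clock: 3.5
eef_pos: [491.5, -13.4, 140.0]
eef_rot: [0.438, 1.57, 0.269]
wrist_force: [-0.7, 4.4, 5.7]
finger_gap: 12.4
```

```bash
cat > s.py <<'E'
from cell import manip
import numpy as np
from scipy.spatial.transform import Rotation as R
s=manip.read_state();m=R.from_euler('xyz',s['eef_rot']).as_matrix()
y=np.arctan2(m[1,1],m[0,1])
print(s['clock'],s['eef_pos'].round(1),"gap",round(s['finger_gap'],1),"F",s['wrist_force'].round(1),"M",s['moment'].round(3),"yaw_y",round(y,3),"knob",round(np.pi/2-.136-y,3),'j6eff',round(s['effort'][5],3),s['joints'][5].round(3))
E
python3 s.py
```

```text
3.5 [491.5 -13.4 140. ] gap 12.4 F [-0.7  4.4  5.7] M [0.587 0.148 0.039] yaw_y 1.402 knob 0.033 j6eff 0.084 -1.504
```

Call:
jog_arm --series '[0, 0, 0, 0, 0.0006, 0, -1, 0, 0, 0, 0, 0.0006, 0, -1, 0, 0, 0, 0, 0.0006, 0, -1]' --squeeze 50

```text
clock: 3.88
eef_pos: [491.5, -13.3, 140.0]
eef_rot: [-0.527, 1.57, -0.695]
wrist_force: [-0.4, -0.5, 5.4]
finger_gap: 11.7
```

```bash
python3 s.py
```

```text
3.875 [491.5 -13.3 140. ] gap 11.7 F [-0.4 -0.5  5.4] M [-0.245  0.156  0.186] yaw_y 1.402 knob 0.032 j6eff 0.214 -1.503
```

Call:
jog_arm --series '[0, 0, -0.02, 0, 0, 0, -1, 0, 0, -0.04, 0, 0, 0, -1, 0, 0, -0.06, 0, 0, 0, -1, 0, 0, -0.08, 0, 0, 0, -1, 0, 0, -0.1, 0, 0, 0, -1, 0, 0, -0.12, 0, 0, 0, -1, 0, 0, -0.14, 0, 0, 0, -1, 0, 0, -0.16, 0, 0, 0, -1]'

```text
clock: 4.88
eef_pos: [491.5, -13.3, 140.0]
eef_rot: [-0.167, 1.57, -0.496]
wrist_force: [-1.5, 0.3, 5.1]
finger_gap: 11.6
```

```bash
python3 s.py
```

```text
4.875 [491.5 -13.3 140. ] gap 11.6 F [-1.5  0.3  5.1] M [-0.133  0.097  0.28 ] yaw_y 1.242 knob 0.193 j6eff -0.1 -1.343
```

The resistance reads 0.28 N m, as specified.

Call:
jog_arm --series '[0, 0, -0.02, 0, 0, 0, -1, 0, 0, -0.04, 0, 0, 0, -1, 0, 0, -0.06, 0, 0, 0, -1, 0, 0, -0.08, 0, 0, 0, -1, 0, 0, -0.1, 0, 0, 0, -1, 0, 0, -0.12, 0, 0, 0, -1, 0, 0, -0.14, 0, 0, 0, -1, 0, 0, -0.16, 0, 0, 0, -1, 0, 0, -0.18, 0, 0, 0, -1, 0, 0, -0.2, 0, 0, 0, -1]'

```text
clock: 6.12
eef_pos: [491.6, -13.1, 140.0]
eef_rot: [0.227, 1.569, -0.302]
wrist_force: [0.1, 1.2, 6.8]
finger_gap: 11.8
```

```bash
python3 s.py
```

```text
6.125 [491.6 -13.1 140. ] gap 11.8 F [0.1 1.2 6.8] M [0.05  0.096 0.315] yaw_y 1.042 knob 0.393 j6eff -0.017 -1.143
```

Call:
jog_arm --series '[0, 0, -0.02, 0, 0, 0, -1, 0, 0, -0.04, 0, 0, 0, -1, 0, 0, -0.06, 0, 0, 0, -1, 0, 0, -0.08, 0, 0, 0, -1]'

```text
clock: 6.62
eef_pos: [491.6, -13.1, 140.0]
eef_rot: [0.374, 1.57, -0.235]
wrist_force: [1.2, 1.1, 6.1]
finger_gap: 11.7
```

```bash
python3 s.py
```

```text
6.625 [491.6 -13.1 140. ] gap 11.7 F [1.2 1.1 6.1] M [ 0.195 -0.003  0.485] yaw_y 0.962 knob 0.473 j6eff 0.115 -1.063
```

Call:
jog_arm --series '[0, 0, -0.02, 0, 0, 0, -1, 0, 0, -0.04, 0, 0, 0, -1, 0, 0, -0.06, 0, 0, 0, -1, 0, 0, -0.08, 0, 0, 0, -1]'

```text
clock: 7.12
eef_pos: [491.6, -13.0, 140.0]
eef_rot: [0.557, 1.569, -0.132]
wrist_force: [0.7, 2.2, 4.9]
finger_gap: 11.5
```

```bash
python3 s.py
```

```text
7.125 [491.6 -13.  140. ] gap 11.5 F [0.7 2.2 4.9] M [ 0.107 -0.08   0.44 ] yaw_y 0.882 knob 0.553 j6eff 0.023 -0.983
```

Call:
jog_arm --series '[0, 0, -0.02, 0, 0, 0, -1, 0, 0, -0.04, 0, 0, 0, -1]'

```text
clock: 7.38
eef_pos: [491.6, -13.0, 140.0]
eef_rot: [0.612, 1.569, -0.117]
wrist_force: [1.3, 2.0, 6.5]
finger_gap: 11.9
```

```bash
python3 s.py
```

```text
7.375 [491.6 -13.  140. ] gap 11.9 F [1.3 2.  6.5] M [ 0.231 -0.078  0.312] yaw_y 0.842 knob 0.593 j6eff -0.023 -0.943
```

Call:
jog_arm --series '[0, 0, -0.02, 0, 0, 0, -1, 0, 0, -0.04, 0, 0, 0, -1]'

```text
clock: 7.62
eef_pos: [491.6, -13.0, 140.0]
eef_rot: [0.663, 1.569, -0.106]
wrist_force: [2.2, 3.2, 5.3]
finger_gap: 11.6
```

```bash
python3 s.py
```

```text
7.625 [491.6 -13.  140. ] gap 11.6 F [2.2 3.2 5.3] M [ 0.345 -0.246  0.331] yaw_y 0.802 knob 0.633 j6eff 0.012 -0.903
```

Call:
jog_arm --series '[0, 0, -0.02, 0, 0, 0, -1, 0, 0, -0.04, 0, 0, 0, -1]'

```text
clock: 7.88
eef_pos: [491.7, -13.0, 140.1]
eef_rot: [0.741, 1.569, -0.069]
wrist_force: [1.5, 1.6, 5.7]
finger_gap: 11.8
```

```bash
python3 s.py
```

```text
7.875 [491.7 -13.  140.1] gap 11.8 F [1.5 1.6 5.7] M [ 0.313 -0.127  0.414] yaw_y 0.762 knob 0.673 j6eff 0.064 -0.863
```

Call:
jog_arm --series '[0, 0, -0.02, 0.0001, 0.0001, 0, -1, 0, 0, -0.04, 0.0002, 0.0002, 0, -1]'

```text
clock: 8.12
eef_pos: [491.7, -12.9, 140.0]
eef_rot: [0.54, 1.57, -0.309]
wrist_force: [-0.3, 0.5, 7.0]
finger_gap: 11.6
```

```bash
python3 s.py
```

```text
8.125 [491.7 -12.9 140. ] gap 11.6 F [-0.3  0.5  7. ] M [-0.034  0.105  0.318] yaw_y 0.722 knob 0.713 j6eff -0.051 -0.822
```

Call:
jog_arm --series '[0, 0, -0.02, 0, 0, 0, -1, 0, 0, -0.04, 0, 0, 0, -1]'

```text
clock: 8.38
eef_pos: [491.7, -12.9, 140.0]
eef_rot: [0.582, 1.57, -0.307]
wrist_force: [-0.3, 1.2, 6.4]
finger_gap: 11.7
```

```bash
python3 s.py
```

```text
8.375 [491.7 -12.9 140. ] gap 11.7 F [-0.3  1.2  6.4] M [0.114 0.121 0.259] yaw_y 0.682 knob 0.753 j6eff -0.022 -0.782
```

Call:
jog_arm --series '[0, 0, -0.02, 0, 0, 0, -1, 0, 0, -0.04, 0, 0, 0, -1]'

```text
clock: 8.62
eef_pos: [491.8, -12.9, 140.0]
eef_rot: [0.697, 1.57, -0.232]
wrist_force: [0.3, 2.4, 7.0]
finger_gap: 11.8
```

```bash
python3 s.py
```

```text
8.625 [491.8 -12.9 140. ] gap 11.8 F [0.3 2.4 7. ] M [ 0.066 -0.002  0.403] yaw_y 0.642 knob 0.793 j6eff 0.016 -0.742
```

Call:
jog_arm --series '[0, 0, -0.02, 0, 0.0001, 0, -1, 0, 0, -0.04, 0, 0.0002, 0, -1]'

```text
clock: 8.88
eef_pos: [491.8, -12.9, 140.0]
eef_rot: [0.511, 1.569, -0.458]
wrist_force: [0.4, 0.1, 5.8]
finger_gap: 11.5
```

```bash
python3 s.py
```

```text
8.875 [491.8 -12.9 140. ] gap 11.5 F [0.4 0.1 5.8] M [-0.229  0.04   0.464] yaw_y 0.602 knob 0.833 j6eff 0.085 -0.702
```

Call:
jog_arm --series '[0, 0, -0.02, 0, 0, 0, -1, 0, 0, -0.04, 0, 0, 0, -1]'

```text
clock: 9.12
eef_pos: [491.8, -12.8, 140.0]
eef_rot: [0.645, 1.569, -0.364]
wrist_force: [1.0, 1.3, 5.2]
finger_gap: 11.2
```

```bash
python3 s.py
```

```text
9.125 [491.8 -12.8 140. ] gap 11.2 F [1.  1.3 5.2] M [-0.14  -0.057  0.299] yaw_y 0.562 knob 0.873 j6eff -0.014 -0.662
```

Call:
jog_arm --series '[0, 0, -0.02, 0, 0, 0, -1, 0, 0, -0.04, 0, 0, 0, -1]'

```text
clock: 9.38
eef_pos: [491.8, -12.8, 140.0]
eef_rot: [0.686, 1.569, -0.363]
wrist_force: [1.5, 0.3, 6.0]
finger_gap: 11.8
```

```bash
python3 s.py
```

```text
9.375 [491.8 -12.8 140. ] gap 11.8 F [1.5 0.3 6. ] M [-0.147 -0.069  0.396] yaw_y 0.522 knob 0.913 j6eff 0.061 -0.622
```

Call:
jog_arm --series '[0, 0, -0.02, 0, 0, 0, -1, 0, 0, -0.04, 0, 0, 0, -1]'

```text
clock: 9.62
eef_pos: [491.8, -12.8, 140.0]
eef_rot: [0.717, 1.569, -0.372]
wrist_force: [2.0, 0.5, 5.7]
finger_gap: 11.5
```

```bash
python3 s.py
```

```text
9.625 [491.8 -12.8 140. ] gap 11.5 F [2.  0.5 5.7] M [-0.087 -0.121  0.446] yaw_y 0.482 knob 0.953 j6eff 0.122 -0.582
```

Call:
jog_arm --series '[0, 0, -0.02, 0, 0, 0, -1, 0, 0, -0.04, 0, 0, 0, -1]'

```text
clock: 9.88
eef_pos: [491.9, -12.8, 140.0]
eef_rot: [0.804, 1.569, -0.326]
wrist_force: [2.1, 0.0, 5.3]
finger_gap: 11.6
```

```bash
python3 s.py
```

```text
9.875 [491.9 -12.8 140. ] gap 11.6 F [2.1 0.  5.3] M [-0.025 -0.219  0.117] yaw_y 0.442 knob 0.993 j6eff -0.017 -0.542
```

Call:
jog_arm --series '[0, 0, -0.02, 0, 0, 0, -1, 0, 0, -0.04, 0, 0, 0, -1]'

```text
clock: 10.12
eef_pos: [491.9, -12.8, 140.1]
eef_rot: [0.904, 1.569, -0.265]
wrist_force: [2.1, 0.1, 5.3]
finger_gap: 11.7
```

```bash
python3 s.py
```

```text
10.125 [491.9 -12.8 140.1] gap 11.7 F [2.1 0.1 5.3] M [-0.034 -0.211  0.266] yaw_y 0.401 knob 1.033 j6eff -0.098 -0.502
```

Call:
jog_arm --series '[0, 0, -0.015, 0.0001, 0, 0, -1, 0, 0, -0.03, 0.0002, 0, 0, -1]'

```text
clock: 10.38
eef_pos: [492.0, -12.8, 140.0]
eef_rot: [0.904, 1.57, -0.295]
wrist_force: [-0.2, 0.2, 5.8]
finger_gap: 11.5
```

```bash
python3 s.py
```

```text
10.375 [492.  -12.8 140. ] gap 11.5 F [-0.2  0.2  5.8] M [-0.078  0.113  0.116] yaw_y 0.372 knob 1.063 j6eff -0.145 -0.472
```

Call:
jog_arm --series '[0, 0, -0.015, 0, 0, 0, -1, 0, 0, -0.03, 0, 0, 0, -1]'

```text
clock: 10.62
eef_pos: [492.0, -12.8, 140.0]
eef_rot: [0.939, 1.569, -0.29]
wrist_force: [-0.4, -0.2, 7.2]
finger_gap: 12.0
```

```bash
python3 s.py
```

```text
10.625 [492.  -12.8 140. ] gap 12.0 F [-0.4 -0.2  7.2] M [-0.145  0.059  0.138] yaw_y 0.341 knob 1.093 j6eff -0.127 -0.442
```

The resistance has dropped, starting around 0.97. The centre should therefore be near 1.17, so I'll go on in fine steps.

Call:
jog_arm --series '[0, 0, -0.015, 0, 0, 0, -1, 0, 0, -0.03, 0, 0, 0, -1]'

```text
clock: 10.88
eef_pos: [492.0, -12.8, 140.1]
eef_rot: [0.993, 1.569, -0.266]
wrist_force: [-0.3, -0.1, 7.2]
finger_gap: 11.8
```

```bash
python3 s.py
```

```text
10.875 [492.  -12.8 140.1] gap 11.8 F [-0.3 -0.1  7.2] M [ 0.003 -0.064  0.094] yaw_y 0.311 knob 1.123 j6eff -0.151 -0.412
```

Call:
jog_arm --series '[0, 0, -0.01, 0, 0, 0, -1, 0, 0, -0.02, 0, 0, 0, -1]'

```text
clock: 11.12
eef_pos: [492.0, -12.8, 140.0]
eef_rot: [1.054, 1.569, -0.225]
wrist_force: [1.5, 2.5, 4.5]
finger_gap: 11.6
```

```bash
python3 s.py
```

```text
11.125 [492.  -12.8 140. ] gap 11.6 F [1.5 2.5 4.5] M [ 0.055 -0.273  0.071] yaw_y 0.292 knob 1.143 j6eff -0.089 -0.392
```

Call:
jog_arm --series '[0, 0, -0.01, 0, 0, 0, -1, 0, 0, -0.02, 0, 0, 0, -1]'

```text
clock: 11.38
eef_pos: [492.0, -12.8, 140.0]
eef_rot: [1.087, 1.569, -0.213]
wrist_force: [-0.9, -0.1, 6.6]
finger_gap: 11.6
```

```bash
python3 s.py
```

```text
11.375 [492.  -12.8 140. ] gap 11.6 F [-0.9 -0.1  6.6] M [-0.213  0.028  0.097] yaw_y 0.272 knob 1.163 j6eff -0.076 -0.372
```

Call:
jog_arm --series '[0, 0, -0.01, 0, 0, 0, -1, 0, 0, -0.02, 0, 0, 0, -1]'

```text
clock: 11.62
eef_pos: [492.0, -12.8, 140.0]
eef_rot: [1.119, 1.569, -0.201]
wrist_force: [1.3, 1.3, 5.2]
finger_gap: 11.9
```

```bash
python3 s.py
```

```text
11.625 [492.  -12.8 140. ] gap 11.9 F [1.3 1.3 5.2] M [ 0.069 -0.261  0.071] yaw_y 0.252 knob 1.183 j6eff -0.066 -0.352
```

Call:
jog_arm --series '[0, 0, -0.01, 0, 0, 0, -1, 0, 0, -0.02, 0, 0, 0, -1]'

```text
clock: 11.88
eef_pos: [492.1, -12.8, 140.0]
eef_rot: [1.12, 1.569, -0.219]
wrist_force: [-0.3, 0.6, 6.9]
finger_gap: 11.3
```

```bash
python3 s.py
```

```text
11.875 [492.1 -12.8 140. ] gap 11.3 F [-0.3  0.6  6.9] M [-0.166 -0.027  0.137] yaw_y 0.232 knob 1.203 j6eff -0.055 -0.332
```

Call:
jog_arm --series '[0, 0, -0.01, 0, 0, 0, -1, 0, 0, -0.02, 0, 0, 0, -1]'

```text
clock: 12.12
eef_pos: [492.1, -12.8, 140.0]
eef_rot: [1.161, 1.569, -0.198]
wrist_force: [1.8, 1.9, 4.0]
finger_gap: 11.7
```

```bash
python3 s.py
```

```text
12.125 [492.1 -12.8 140. ] gap 11.7 F [1.8 1.9 4. ] M [ 0.116 -0.325  0.134] yaw_y 0.212 knob 1.223 j6eff -0.043 -0.312
```

Call:
jog_arm --series '[0, 0, -0.01, 0, 0, 0, -1, 0, 0, -0.02, 0, 0, 0, -1]'

```text
clock: 12.38
eef_pos: [492.1, -12.8, 140.0]
eef_rot: [1.152, 1.569, -0.227]
wrist_force: [1.3, 0.1, 6.8]
finger_gap: 11.6
```

```bash
python3 s.py
```

```text
12.375 [492.1 -12.8 140. ] gap 11.6 F [1.3 0.1 6.8] M [-0.079 -0.037  0.21 ] yaw_y 0.192 knob 1.243 j6eff 0.085 -0.292
```

Call:
jog_arm --series '[0, 0, -0.005, 0, 0, 0, -1, 0, 0, -0.01, 0, 0, 0, -1]'

```text
clock: 12.62
eef_pos: [492.1, -12.8, 140.0]
eef_rot: [1.141, 1.569, -0.248]
wrist_force: [1.1, 0.5, 6.1]
finger_gap: 11.6
```

```bash
python3 s.py
```

```text
12.625 [492.1 -12.8 140. ] gap 11.6 F [1.1 0.5 6.1] M [ 0.035 -0.128  0.338] yaw_y 0.182 knob 1.253 j6eff 0.261 -0.282
```

Call:
jog_arm --series '[0, 0, -0.005, 0, 0, 0, -1, 0, 0, -0.01, 0, 0, 0, -1]'

```text
clock: 12.88
eef_pos: [492.1, -12.8, 140.0]
eef_rot: [1.168, 1.569, -0.231]
wrist_force: [1.9, 1.3, 5.7]
finger_gap: 12.0
```

```bash
python3 s.py
```

```text
12.875 [492.1 -12.8 140. ] gap 12.0 F [1.9 1.3 5.7] M [ 0.009 -0.094  0.466] yaw_y 0.172 knob 1.263 j6eff 0.303 -0.272
```

The resistance stepped up to 0.47 N m, so the knob is at the notch centre. I'll unload the twist slightly, wait, release and rise.

Call:
jog_arm --series '[0, 0, 0.007, 0, 0, 0, -1, 0, 0, 0.014, 0, 0, 0, -1, 0, 0, 0.014, 0, 0, 0, -1, 0, 0, 0.014, 0, 0, 0, -1]'

```text
clock: 13.38
eef_pos: [492.1, -12.7, 140.0]
eef_rot: [1.277, 1.569, -0.108]
wrist_force: [1.3, 1.9, 5.2]
finger_gap: 11.7
```

```bash
python3 s.py
```

```text
13.375 [492.1 -12.7 140. ] gap 11.7 F [1.3 1.9 5.2] M [-0.004 -0.171 -0.151] yaw_y 0.186 knob 1.249 j6eff -0.101 -0.286
```

Call:
jog_arm --series '[0, 0, 0, 0, 0, 0, -0.4, 0, 0, 0, 0, 0, 0, -0.1, 0, 0, 0, 0, 0, 0, -0.1, 0, 0, 0, 0, 0, 0.03, -0.1, 0, 0, 0, 0, 0, 0.07, -0.1, 0, 0, 0, 0, 0, 0.07, -0.1, 0, 0, 0, 0, 0, 0.07, -0.1]'

```text
clock: 14.25
eef_pos: [491.2, -12.7, 208.6]
eef_rot: [-1.839, 1.57, 3.059]
wrist_force: [0.1, -0.2, -0.1]
finger_gap: 42.1
```

```bash
python3 s.py; python3 w.py pics/w3.png
```

```text
14.25 [491.2 -12.7 208.6] gap 42.1 F [ 0.1 -0.2 -0.1] M [-0.063  0.009  0.016] yaw_y 0.186 knob 1.249 j6eff 0.001 -0.286
14.25 [491.2 -12.7 208.6] [-0.1   0.18  1.7  -0.    1.26 -0.29] 42.08721029707615 yaw_y 0.18595168581445812
box z 103.83250989933828
[ 301  182   48   68 1993] [472.6 -35.  114. ] [511.7  10.7 154. ]
 top 918 [491.9 -11.4 151.3] ((492.2094421386719, -12.14865493774414), (11.579777717590332, 45.26184844970703), 10.29782485961914)
 all ((492.07977294921875, -12.591297149658203), (39.30376052856445, 39.11626052856445), 57.50545883178711)
[ 392  195   41   82 1423] [558.3 -54.3 114. ] [574.7  12.5 135.4]
 top 890 [566.5 -18.2 133.2] ((566.592041015625, -20.837112426757812), (66.64940643310547, 10.099227905273438), 82.95917510986328)
 all ((566.5471801757812, -20.796855926513672), (66.69529724121094, 10.286874771118164), 82.77326965332031)
```

View pics/w3.png

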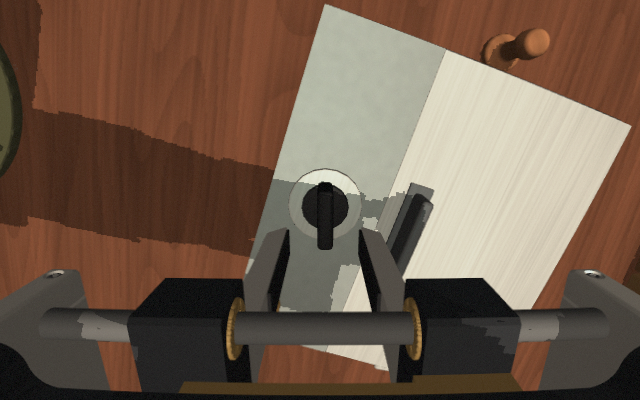

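The knob, at (325,215), is free of the fingers and stands at about 1.25 rad; nothing else has moved. I'll close the fingers, turn them and set down between the knob and the pull bar.

Call:
jog_arm --series '[0, 0, 0.18, 0.02, -0.003, 0, -1, 0, 0, 0.36, 0.0445, -0.006, 0, -1, 0, 0, 0.54, 0.0445, -0.006, 0, -1, 0, 0, 0.72, 0.0445, -0.006, 0, -1, 0, 0, 0.9, 0.0445, -0.006, 0, -1, 0, 0, 1.08, 0.0445, -0.006, 0, -1, 0, 0, 1.249, 0.0445, -0.006, 0, -1, 0, 0, 1.249, 0.0445, -0.006, 0, -1, 0, 0, 1.249, 0.0445, -0.006, -0.03, -1, 0, 0, 1.249, 0.0445, -0.006, -0.06, -1, 0, 0, 1.249, 0.0445, -0.006, -0.083, -1, 0, 0, 1.249, 0.0445, -0.006, -0.083, -1, 0, 0, 1.249, 0.0445, -0.006, -0.083, -1]' --squeeze 10

```text
clock: 15.92
eef_pos: [535.9, -18.7, 126.2]
eef_rot: [-3.058, 1.57, 3.086]
wrist_force: [0.1, -0.3, 0.2]
finger_gap: 0.5
```

```bash
python3 s.py; python3 w.py pics/w4.png
```

```text
15.925 [535.9 -18.7 126.2] gap 0.5 F [ 0.1 -0.3  0.2] M [-0.004 -0.021  0.037] yaw_y 1.432 knob 0.002 j6eff 0.059 -1.535
15.925 [535.9 -18.7 126.2] [-0.1   0.37  1.67 -0.    1.1  -1.54] 0.5341693595442618 yaw_y 1.4323770007887415
box z 103.84282822875542
[  81   90   70   69 3519] [ 431.7 -133.6  114. ] [ 468.1 -101.   130.8]
 top 1243 [ 450.  -118.7  127.4] ((450.1894836425781, -119.05976867675781), (22.84532928466797, 22.80789566040039), 43.039371490478516)
 all ((450.55987548828125, -117.2268295288086), (32.23058319091797, 36.420867919921875), 76.19412994384766)
[ 272  137  101   77 5068] [472.6 -35.6 114. ] [511.8  10.2 153.6]
 top 2589 [491.6 -12.4 151.4] ((492.1360168457031, -12.743707656860352), (12.22847843170166, 45.91694259643555), 10.487080574035645)
 all ((491.733642578125, -12.594764709472656), (39.39257049560547, 38.53148651123047), 54.95589828491211)
[ 295  231   58   81 2259] [524.5 -29.3 114.1] [566.5  -4.2 165. ]
 top 316 [526.8 -16.6 162.5] ((527.2693481445312, -16.73271942138672), (25.061817169189453, 2.8849637508392334), 82.81565856933594)
 all ((542.17236328125, -23.830123901367188), (24.070098876953125, 42.71243667602539), 64.54469299316406)
```

View pics/w4.png

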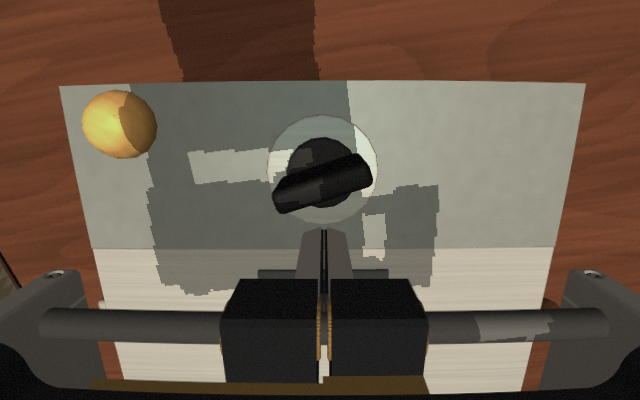

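The closed fingers, at (323,255), are between the knob and the pull bar and clear of both. I'll advance gently and probe.

Call:
jog_arm --series '[0, 0, 0, 0.005, -0.0007, 0, -1, 0, 0, 0, 0.0099, -0.0014, 0, -1, 0, 0, 0, 0.0119, -0.0016, 0, -1, 0, 0, 0, 0.0129, -0.0018, 0, -1, 0, 0, 0, 0.0139, -0.0019, 0, -1]'

```text
clock: 16.6
eef_pos: [550.0, -20.6, 126.4]
eef_rot: [3.08, 1.571, 2.944]
wrist_force: [-0.9, -0.0, -0.3]
finger_gap: 0.3
```

Call:
jog_arm --series '[0, 0, 0, 0.0005, -0.0001, 0, -1, 0, 0, 0, 0.001, -0.0001, 0, -1]'

```text
clock: 16.85
eef_pos: [551.0, -20.7, 126.5]
eef_rot: [-0.697, 1.571, -0.833]
wrist_force: [0.3, -0.3, -0.5]
finger_gap: 0.5
```

Call:
jog_arm --series '[0, 0, 0, 0.0005, -0.0001, 0, -1, 0, 0, 0, 0.001, -0.0001, 0, -1]'

```text
clock: 17.1
eef_pos: [552.0, -20.8, 126.5]
eef_rot: [-0.865, 1.571, -1.001]
wrist_force: [-0.7, -0.7, -0.3]
finger_gap: 0.5
```

Call:
jog_arm --series '[0, 0, 0, 0.0005, -0.0001, 0, -1, 0, 0, 0, 0.001, -0.0001, 0, -1]'

```text
clock: 17.35
eef_pos: [552.9, -20.9, 126.5]
eef_rot: [-2.817, 1.57, -2.953]
wrist_force: [-2.5, -0.1, 1.3]
finger_gap: 0.9
```

Call:
jog_arm --series '[0, 0, 0, 0.0005, -0.0001, 0, -1, 0, 0, 0, 0.001, -0.0001, 0, -1]'

```text
clock: 17.6
eef_pos: [554.0, -21.0, 126.5]
eef_rot: [-2.132, 1.571, -2.268]
wrist_force: [-1.5, -0.4, 0.4]
finger_gap: 0.2
```

Call:
jog_arm --series '[0, 0, 0, 0.0005, -0.0001, 0, -1, 0, 0, 0, 0.001, -0.0001, 0, -1]'

```text
clock: 17.85
eef_pos: [555.0, -21.1, 126.4]
eef_rot: [-2.536, 1.571, -2.672]
wrist_force: [-1.6, -0.7, 1.8]
finger_gap: 0.5
```

Call:
jog_arm --series '[0, 0, 0, 0.0005, -0.0001, 0, -1, 0, 0, 0, 0.001, -0.0001, 0, -1]'

```text
clock: 18.1
eef_pos: [556.0, -21.2, 126.4]
eef_rot: [-2.432, 1.571, -2.567]
wrist_force: [-1.5, -1.2, 0.2]
finger_gap: 0.7
```

Call:
jog_arm --series '[0, 0, 0, 0.0005, -0.0001, 0, -1, 0, 0, 0, 0.001, -0.0001, 0, -1]'

```text
clock: 18.35
eef_pos: [557.0, -21.3, 126.4]
eef_rot: [-2.263, 1.571, -2.399]
wrist_force: [-0.5, -1.2, -1.1]
finger_gap: 0.6
```

The force stays near 2 N well past the 1.5 mm play, so the cover is free. I'll slide it on.

Call:
jog_arm --series '[0, 0, 0, 0.003, -0.0004, 0, -1, 0, 0, 0, 0.0069, -0.0009, 0, -1, 0, 0, 0, 0.0119, -0.0016, 0, -1, 0, 0, 0, 0.0168, -0.0023, 0, -1, 0, 0, 0, 0.0218, -0.003, 0, -1, 0, 0, 0, 0.0268, -0.0037, 0, -1, 0, 0, 0, 0.0317, -0.0043, 0, -1, 0, 0, 0, 0.0367, -0.005, 0, -1, 0, 0, 0, 0.0416, -0.0057, 0, -1, 0, 0, 0, 0.0466, -0.0064, 0, -1, 0, 0, 0, 0.0515, -0.007, 0, -1, 0, 0, 0, 0.0565, -0.0077, 0, -1, 0, 0, 0, 0.0614, -0.0084, 0, -1, 0, 0, 0, 0.0664, -0.0091, 0, -1, 0, 0, 0, 0.0713, -0.0098, 0, -1, 0, 0, 0, 0.0743, -0.0102, 0, -1]'

```text
clock: 20.35
eef_pos: [631.6, -31.5, 126.5]
eef_rot: [-0.152, 1.571, -0.287]
wrist_force: [-2.0, 1.2, 0.5]
finger_gap: 0.7
```

```bash
python3 s.py; python3 w.py pics/w5.png
```

```text
20.35 [631.6 -31.5 126.5] gap 0.7 F [-2.   1.2  0.5] M [0.204 0.234 0.029] yaw_y 1.435 knob -0.0 j6eff 0.026 -1.543
20.35 [631.6 -31.5 126.5] [-0.11  0.57  1.37 -0.    1.2  -1.54] 0.7042095116697487 yaw_y 1.4349846974855944
box z 103.81605880412559
[ 281    0   75   23 1106] [500.6 -33.5 114. ] [512.2   2.2 121.7]
 top 118 [505.5 -16.4 117.5] ((506.4914245605469, -16.7033634185791), (34.71969985961914, 7.847165584564209), 82.44552612304688)
 all ((506.91827392578125, -16.24371910095215), (35.79494094848633, 10.128385543823242), 82.0146255493164)
[ 260  231  126   65 3338] [620.2 -67.7 114. ] [648.7   1.6 165. ]
 top 303 [622.5 -29.6 162.6] ((622.9788208007812, -29.60497283935547), (25.1439151763916, 2.8472230434417725), 82.39628601074219)
 all ((632.5264282226562, -31.46859359741211), (69.95057678222656, 22.624135971069336), 81.8996810913086)
```

Call:
jog_arm --series '[0, 0, 0, 0.002, -0.0003, 0, -1, 0, 0, 0, 0.004, -0.0005, 0, -1, 0, 0, 0, 0.006, -0.0008, 0, -1, 0, 0, 0, 0.008, -0.0011, 0, -1]'

```text
clock: 20.9
eef_pos: [639.4, -32.7, 126.5]
eef_rot: [-0.815, 1.571, -0.951]
wrist_force: [-1.9, -0.6, -0.3]
finger_gap: 0.2
```

Call:
jog_arm --series '[0, 0, 0, 0.0007, -0.0001, 0, -1, 0, 0, 0, 0.0014, -0.0002, 0, -1]'

```text
clock: 21.15
eef_pos: [640.7, -32.8, 126.5]
eef_rot: [-0.7, 1.571, -0.836]
wrist_force: [-1.9, -1.0, 1.0]
finger_gap: 0.3
```

Call:
jog_arm --series '[0, 0, 0, 0.0005, -0.0001, 0, -1, 0, 0, 0, 0.001, -0.0001, 0, -1]'

```text
clock: 21.4
eef_pos: [641.5, -32.9, 126.4]
eef_rot: [-2.902, 1.57, -3.037]
wrist_force: [-5.8, -0.3, 3.2]
finger_gap: 0.4
```

Call:
jog_arm --series '[0, 0, 0, 0.0004, -0.0001, 0, -1, 0, 0, 0, 0.0007, -0.0001, 0, -1, 0, 0, 0, 0.0007, -0.0001, 0, -1]'

```text
clock: 21.78
eef_pos: [641.5, -32.9, 126.5]
eef_rot: [-3.068, 1.568, 3.079]
wrist_force: [-11.3, -0.5, 5.1]
finger_gap: 0.7
```

The cover has hit its end stop: the TCP stalls while the force rises. I'll back off, rise and check.

Call:
jog_arm --series '[0, 0, 0, -0.003, 0.0004, 0, -1, 0, 0, 0, -0.012, 0.0016, 0, -1, 0, 0, 0, -0.012, 0.0016, 0.04, -1, 0, 0, 0, -0.012, 0.0016, 0.1, -1, 0, 0, 0, -0.06, 0.008, 0.15, -1, 0, 0, 0, -0.12, 0.016, 0.18, -1, 0, 0, 0, -0.16, 0.02, 0.18, -1, 0, 0, 0, -0.16, 0.02, 0.18, -1, 0, 0, 0, -0.16, 0.02, 0.18, -1, 0, 0, 0, -0.16, 0.02, 0.18, -1]'

```text
clock: 23.02
eef_pos: [483.0, -13.1, 305.8]
eef_rot: [3.141, 1.57, 3.005]
wrist_force: [0.2, 0.3, 0.1]
finger_gap: 0.3
```

```bash
python3 w.py pics/w6.png
python3 - <<'E'
from cell import manip
from h import *
c=manip.camera("scene");cv2.imwrite("pics/scene6.png",c["color"])
W,ok=cloud(c);roi=ok&(W[...,0]>330)&(W[...,0]<900)&(abs(W[...,1])<300)
hi=roi&(W[...,2]>116)&(W[...,2]<165)
k,l,st,ce=cv2.connectedComponentsWithStats(hi.astype(np.uint8))
for i in range(1,k):
    Q=W[l==i]
    if len(Q)>20:print(Q.mean(0).round(1),cv2.minAreaRect(Q[:,:2].astype(np.float32)))
E
```

```text
23.025 [483.  -13.1 305.8] [-0.1   0.1   1.58  0.    1.47 -1.54] 0.26822595666579313 yaw_y 1.4349301627336422
box z 103.77377055710602
[210 149  32  32 772] [ 431.4 -137.3  114. ] [ 467.5 -102.   130.7]
 top 283 [ 449.4 -119.   127.3] ((450.0589599609375, -119.2800521850586), (21.166763305664062, 21.749332427978516), 35.55588912963867)
 all ((449.153076171875, -119.49071502685547), (35.031280517578125, 35.21926498413086), 79.53287506103516)
[ 303  172   44   36 1084] [472.6 -35.5 114. ] [511.6  10.1 153.7]
 top 466 [491.6 -12.6 151.4] ((492.11956787109375, -12.817989349365234), (11.838128089904785, 45.47831726074219), 11.091577529907227)
 all ((491.39508056640625, -12.942253112792969), (38.292579650878906, 38.00352478027344), 54.68824768066406)
[494.5 -16.4 138.8] ((496.2929992675781, -13.242227554321289), (24.77069091796875, 46.61863327026367), 10.102022171020508)
[ 453.1 -121.6  124.8] ((450.0487060546875, -120.93745422363281), (34.27606964111328, 32.134239196777344), 49.803077697753906)
[655.1 -38.7 130.1] ((654.07421875, -36.226463317871094), (70.60487365722656, 11.545389175415039), 81.9671630859375)
```

View pics/w6.png

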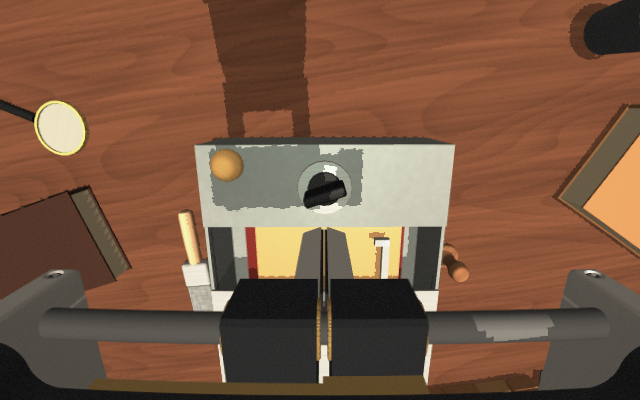

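View pics/scene6.png

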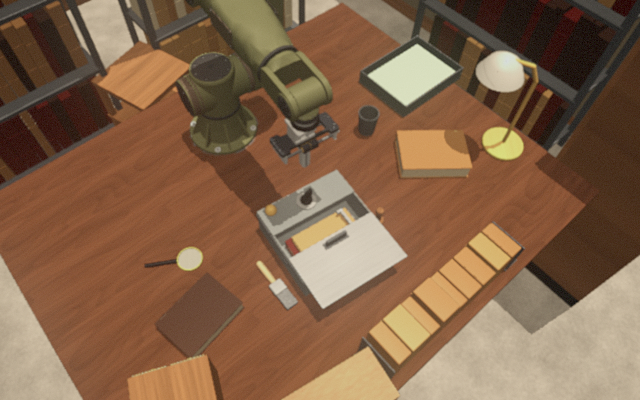

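The wrist view shows the knob at (325,190), still turned, and the interior open below it. The scene view shows the pull bar at (335,240), 89.8 mm from its first place, and the bystanders where they were. I'm handing in.

```bash
python3 -c "
from cell import manip
print(manip.sign_off())"
```

```text
the job is handed in; nothing more can be done
None
```

The deed box is open and the job is handed in, at about 23 s of the 72 s allowed.

- **Lock:** I gripped the knob and turned it slowly clockwise, at 0.16 rad/s or less. The resistance fell from about 0.3–0.45 to about 0.1 N m from roughly 1.0 rad, then stepped up to 0.47 N m near 1.25 rad, which marks the notch centre. I eased off 0.014 rad to unload the twist and let go. The wrist camera then put the knob at about 1.24–1.25 rad, before and after the cover was moved.
- **Cover:** I pushed the pull bar gently from the knob's side. The force stayed near 2 N well past the 1.5 mm of play, so the bolt was drawn. I slid the cover until it stalled against its end stop, with the force rising to about 11 N. The scene camera measured 89.8 mm of travel against the 90 mm specified.
- **Last checks:** The gripper was clear, with no force at the wrist. The paperweight measured in its first place to within about 1 mm, and the other things looked unmoved in the picture.
- **Less certain:** The moment readings were noisy, by about ±0.1 N m. The travel from the drop to the step came to about 0.2–0.25 rad against the 0.2 rad given, so I placed the centre by the upward step. The cover sliding freely confirms that the bolt was drawn.

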